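# Turn a screw eye home with a wooden spoon

## Robot

A 6-joint arm with a two-finger parallel gripper is mounted at the origin on the work surface. World frame = base frame: x ahead of the robot, y to its left, z up, the work surface at z = 0. Lengths are in mm, angles in rad, forces in N, time in s.
With the tool pointing down it reaches from about 375 to 925 mm from the base axis. Payload 5.7 kg.
Tool frame: the origin (TCP) lies between the finger pads; the fingertips stand 14 mm ahead of it and the grasp point (between the pads) lies 5 mm behind it (ctrl.tip_extent is the distance from the TCP to the fingertips, in mm); z points along the fingers, y is the line along which they close (so a half turn about z gives the same grasp; the last joint's range is limited). The gripper opens to 85 mm and grips with 20 to 120 N. Pads are 22 mm wide; open, the fingers measure 114 mm over their backs; the gripper's body (76 mm by 85 mm) begins 54 mm behind the grasp point. The pads swing forward as they close: fully open they stand 13 mm farther back than shut.
Start: joints at [1.057, 0.359, 1.51, -0, 1.272, -0.115], TCP at [232.978, 552.889, 245.267] pointing down, gripper open.
Joint ranges: [-2.97, 2.97], [-1.01, 2.36], [0.21, 2.38], [-0.96, 4.11], [0.2, 2.71], [-2.98, 2.98]. Speed limits (rad/s): [2.39, 2.39, 3.14, 3.14, 3.14, 3.14].

## Interface

Orientations are given as a unit quaternion [x, y, z, w].
In Python, from workcell import telemetry, read_camera, ctrl gives the robot as it stands.
- The arm moves only by the shell command python3 -m jog 'ROWS' [OPENING] [FORCE]. ROWS is JSON, a list of rows, each an object with "linear": the shift along the tool's x, y, z in units of 0.1 m (1.0 is 0.1 m), a list of three; "rotation": the turn, a rotation vector about the tool's x, y, z in units of 45 degrees (1.0 is 45 degrees), a list of three. A call has 1 to 10 rows; each row shifts and turns the commanded pose from where the row before left it, along the tool's axes as they then stand; what a row does not reach is not made up. A row lasts 1/12 s, in which the tool goes at most 41.7 mm and 7.16 degrees, less where a joint would pass 70% of its speed; a pose out of reach is approached as far as the arm can. A call with a number of a shift or a turn outside -1 to 1 is refused whole. A call with a gripper value outside its range is refused whole. OPENING is the closure, from -1 (fully open) to 1 (shut), set as the call begins (- or left out, the last holds). The fingers move at their own pace and stop on an object; FORCE is the grip in N (left out, the last holds). Time passes only in rows, so rows that do not move let the fingers close. It gives the time, the measured TCP pose, the force, the opening and the grip force at its end, in the units of the state.
- telemetry.read_state(): the state, without advancing time (a new reading comes with each control period).
- read_camera(name): name is "side" or "top"; returns a dict with "pixels" (480x640x3 uint8, blue, green, red), "K" (3x3 intrinsics, pixels), "position" and "rotation" of the camera in the world. Camera axes: x right, y down, z forward; pixel columns grow to the right and rows downward; lengths in mm; the calibration is good to about 2 mm. A picture is of the moment at which its call begins. There is no depth.
- ctrl.hand_in(): hands the job in; it is judged then, once.
The state is a dict: "t": time; "qpos": joint angles; "qd": joint speeds; "joint_efforts": joint torques, N m; "position": TCP position; "orientation": TCP orientation; "ft_force": force on the tool from outside, world axes, zero at the start; "moment": the same for the moment, N m; "grip_width": finger opening in mm; "gripper_force": force on a finger pad.
Only numpy, scipy, OpenCV 4.12 (cv2) and the standard library are available. Lean on these libraries where they do the work, as an engineer would, in place of code of your own. Each camera call takes 0.05 s, during which the arm holds its last target. There are 200 camera calls.

## Task

One of the two screw eyes on the wooden hanging board is not screwed in all the way. Take the wooden spoon from its rest, slide its handle through that eye's loop and, using the spoon as a lever and never touching the eye with the gripper, turn the eye clockwise (seen from above) until it comes up firm against its stop. Then draw the spoon out and lay it back on its rest as it was, leaving the measuring cup, the jar and the screwdriver where they are.

Things in the scene. Friction and masses are not known exactly. Their poses are not given: they have to be found in the camera images.
- board: Brown wooden hanging board lying flat and fixed fast to the counter, 70 x 250 x 22 mm (x, y, z); origin at the centre of its underside, y along its length. Two upright steel screw eyes stand on its top face, on its long centre line, 150 mm apart.
- eye_seat: Fixed steel washer (24 mm across, 3 mm thick) on the board's top, with the LOOSE screw eye on it, at either end of the board. Origin on the eye's vertical turning axis, 22 mm above the counter. Its x axis is the way the loop's hole faces once the eye is home: along the board's x axis only within about 0.15 rad, so the stop must be felt.
- eye_loop (a point): Centre of the LOOSE eye's loop, on its turning axis, 64 mm above the counter. The loop is an upright steel ring: inner diameter 28 mm, wire 8 mm, outer 44 mm, on a 9 mm shank. x runs through the hole, y lies in the ring's plane, z up; it turns with the eye. At first the ring stands well askew, 0.7 to 1.2 rad anticlockwise from its stop; the finished eye's ring lies nearly along the board.
- eye (a joint): Turn of the loose eye, rad: 0 is home at its rigid stop, negative the turn still to go; grows clockwise seen from above. The thread drags with 0.2 N m (3 N at 70 mm), keeps the eye where it is left, and goes firm at the stop. The eye does not rise or sink. The handle is loose in the loop: it swings about 0.95 rad either side of the hole's axis before it bears on the ring and turns it.
- done_loop (a point): Centre of the loop of the other screw eye, alike in size and height, which is already home and cannot turn; x axis through its hole.
- spoon: Wooden spoon, 198 mm long, about 60 g. Origin on the axis of its round handle (13 mm thick) near the bowl, 11 mm from the centre of mass: a good place to grip. x points along the handle to its free end at +118 mm, z up. The bowl is a flat disc 52 mm across, 12 mm thick, centred at x = -54 mm, level with the axis. At first it lies on the rest, origin 40 mm above the counter, bowl towards the robot.
- spoon_tip (a point): The free end of the spoon's handle, 118 mm from the spoon's origin.
- handle_40 (a point): Point on the handle axis, 40 mm from the spoon's origin towards the handle's end.
- handle_60 (a point): Point on the handle axis, 60 mm from the spoon's origin towards the handle's end.
- handle_80 (a point): Point on the handle axis, 80 mm from the spoon's origin towards the handle's end.
- handle_100 (a point): Point on the handle axis, 100 mm from the spoon's origin towards the handle's end.
- rest: White spoon rest, fixed; base 180 x 70 x 8 mm (x, y, z), origin under its centre. A flat pad 34 mm high, x = -86 to -30 mm, carries the spoon's bowl; a forked post at x = +75 mm (14 mm thick; fork floor 33.5 mm high, prongs to 56, gap 18 wide below, 35 at the top) carries the handle. The lying spoon's origin is 40 mm above the counter right over the rest's origin, x axes alike.
- measuring_cup: Bystander: small aluminium measuring cup, 72 mm across, 32 mm high; origin at the centre of its underside.
- screw_jar: Bystander: squat glass jar with black cap, 72 mm across, 45 mm high; origin at the centre of its underside.
- screwdriver: Bystander: screwdriver lying on the counter, 190 mm long, x axis along it.
Not all that is in view belongs to the job. What is meant by the spoon is not turquoise, and is the larger of those in its own colour.

How it is judged (in metres and radians):
On the way, in this order (a step that is already met when the one before it is completed fails the run):
1. the spoon's handle is through the loop of the loose eye, before the eye has been turned home (distance between any of handle_40, handle_60, handle_80, handle_100 and eye_loop below 0.02 m and angle between the x axis of spoon and the x axis of eye_loop, either way round below 1.2 rad and value of joint eye below -0.4 rad), for 0.1 s.
2. with the handle still through the loop, the eye is turned home against its stop (distance between any of handle_40, handle_60, handle_80, handle_100 and eye_loop below 0.02 m and angle between the x axis of spoon and the x axis of eye_loop, either way round below 1.2 rad and value of joint eye above -0.06 rad), for 0.1 s.
At the end, for the whole second after the job is handed in: The loose eye stands within 0.06 rad of its stop, and the spoon lies still on its rest, bowl on the pad and handle in the fork, its origin within 25 mm lengthwise and 15 mm sideways of its place and turned by less than 0.15 rad (value of joint eye above -0.06 rad and x of spoon in the frame of rest between -0.025 and 0.025 m and y of spoon in the frame of rest between -0.015 and 0.015 m and z of spoon in the frame of rest between 0.033 and 0.048 m and x of spoon_tip in the frame of rest above 0.08 m and angle between the x axis of spoon and the x axis of rest, either way round below 0.15 rad and z of spoon_tip in the frame of rest between 0.03 and 0.05 m and linear speed of spoon below 0.02 m/s); the robot touches nothing.
It fails at once if the gripper's fingers touch the loose eye (more than 2 N) (contact force between the fingers and eye_seat above 2 N).
It fails at once if the measuring cup, jar or screwdriver is shifted by more than 30 mm (distance of any of measuring_cup, screw_jar, screwdriver from where it was at the start of the episode above 0.03 m).
It also fails if it takes over 54 s, if anything falls off the work surface, if the arm or the gripper's body presses on something with over 40 N, if the wrist force passes 120 N, or if a joint passes its speed limit or range.

## Working session

There is one attempt and no reset: what is moved stays moved. The work goes in short steps, Python scripts to look and compute and a shell command to move; the robot and the scene stay as the last step left them, time stands still between calls to the robot, and variables do not carry over. Pictures are saved under pics/ and viewed, at most 10 in all, crops included, and the job is handed in when it is done.

```bash
mkdir -p pics; ls; python3 - <<'E'
from workcell import telemetry, read_camera, ctrl
import cv2,numpy as np
for n in("side","top"):
    c=read_camera(n); cv2.imwrite(f"pics/{n}0.png",c["pixels"]); print(n,c["K"],c["position"],c["rotation"])
    np.savez(f"{n}0.npz",**c)
print(telemetry.read_state(), ctrl.tip_extent)
E
```

```text
pics
side [[619.39994959   0.         309.46513071]
 [  0.         619.39994959 236.9265801 ]
 [  0.           0.           1.        ]] [ -77.40286308 -601.40137866  813.23862414] [ 0.8422519  -0.34578156  0.16420216 -0.37958464]
top [[509.86416876   0.         321.254331  ]
 [  0.         509.86416876 239.80454443]
 [  0.           0.           1.        ]] [ 339.01802881  -16.44752759 1011.03625424] [ 0.71255454 -0.69538483  0.06753589 -0.06438061]
{'t': 0.1, 'qpos': array([ 1.05691143e+00,  3.59413847e-01,  1.51134434e+00, -1.21795990e-05,
        1.27250006e+00, -1.15112962e-01]), 'qd': array([-0.00071537, -0.00156621, -0.00311323, -0.00070317, -0.00139978,
       -0.00059625]), 'joint_efforts': array([-9.32872754e-04, -5.28655958e+01, -2.79347724e+01, -4.97812525e-04,
        5.00251233e-03,  3.49863865e-05]), 'position': array([232.69347223, 552.38969877, 244.5413524 ]), 'orientation': array([ 1.98065675e-01,  9.80188398e-01, -7.93746824e-04, -2.52082556e-04]), 'ft_force': array([ 0.75130792, -0.52296125, -0.24259611]), 'moment': array([-0.04904274,  0.04785696, -0.03071215]), 'gripper_force': 0.0, 'grip_width': 85.51263439277164} 14.0
```

View pics/top0.png

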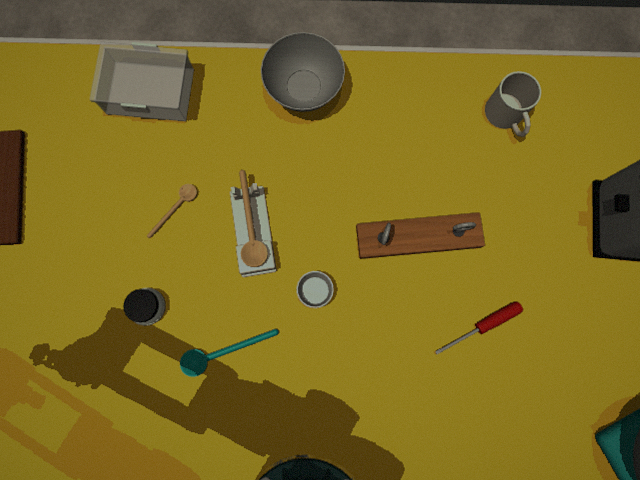

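View pics/side0.png

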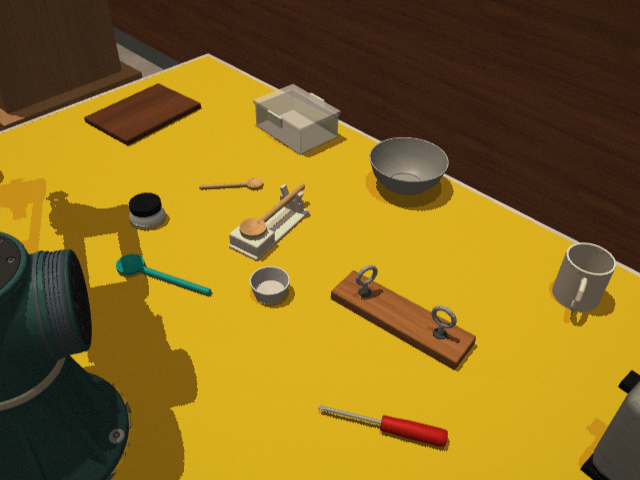

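The two-view pictures show three spoons. In the top view they are turquoise at (230,350), small wooden at (173,210), and large wooden on the white rest at (249,215). The large wooden one on the rest fits, since it is the larger of its colour. The eyes are at top (386,233), which is askew and so the loose one, and (463,229), which lies along the board. I'll confirm both in one crop.

```bash
cat > h.py <<'E'
import numpy as np,cv2
from scipy.spatial.transform import Rotation as R
def ray(c,p):
    d=np.linalg.inv(c["K"])@[p[0],p[1],1.]
    return np.array(c["position"]),R.from_quat(c["rotation"]).as_matrix()@d
def plane(c,p,z):
    o,d=ray(c,p); return o+d*(z-o[2])/d[2]
def tri(c1,p1,c2,p2):
    o1,d1=ray(c1,p1);o2,d2=ray(c2,p2)
    s=np.linalg.lstsq(np.c_[d1,-d2],o2-o1,rcond=None)[0]
    a,b=o1+d1*s[0],o2+d2*s[1]; return (a+b)/2,np.linalg.norm(a-b)
def proj(c,P):
    q=c["K"]@(R.from_quat(c["rotation"]).as_matrix().T@(np.array(P)-c["position"])); return q[:2]/q[2]
E
python3 - <<'E'
import cv2,numpy as np
t=cv2.imread("pics/top0.png");s=cv2.imread("pics/side0.png")
f=lambda i,x,y,w,h,k:cv2.resize(i[y:y+h,x:x+w],None,fx=k,fy=k,interpolation=cv2.INTER_CUBIC)
a=f(t,350,205,140,60,2.857)[:171,:400]; b=f(s,325,255,160,120,2.5)
c=f(t,220,160,100,70*2,4)[:,:400] 
left=np.vstack([a,cv2.resize(b,(400,300))]); 
c=cv2.resize(t[160:160+118,220:320],(400,471),interpolation=cv2.INTER_CUBIC)
cv2.imwrite("pics/crop1.png",np.hstack([left,c]))
E
```

```text
(no output)
```

View pics/crop1.png

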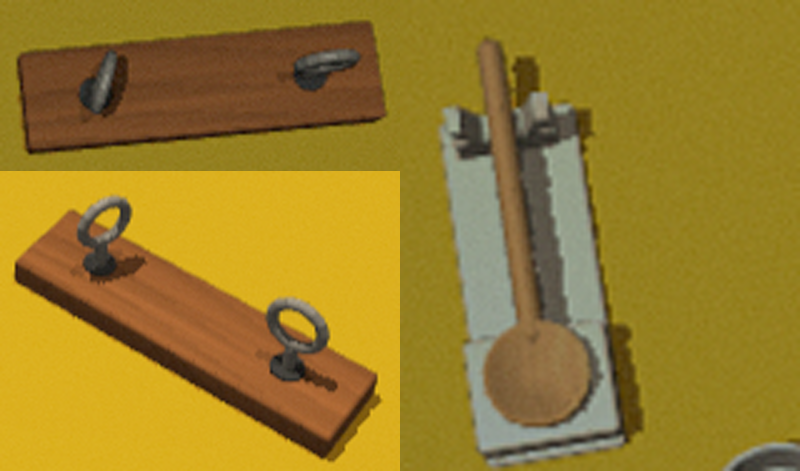

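The crop confirms it. The left eye (top view 387,233; side 367,276) stands askew and is the loose one. The large wooden spoon lies bowl-down in the image, with its bowl at top (254,253) and its tip at (242,171).

```bash
cat > m.py <<'E'
from h import *
T=dict(np.load("top0.npz"));S=dict(np.load("side0.npz"))
def mask(c,x,y,w,h,kind):
    hsv=cv2.cvtColor(c["pixels"],cv2.COLOR_BGR2HSV); H,s,v=cv2.split(hsv)
    m={'grey':(s<85),'wood':(s>60)&(H<19)&(v>70)}[kind]
    o=np.zeros_like(H);o[y:y+h,x:x+w]=m[y:y+h,x:x+w]*255
    n,l,st,_=cv2.connectedComponentsWithStats(o); k=1+np.argmax(st[1:,4]); 
    return (l==k).astype(np.uint8)
def pts(m): 
    y,x=np.nonzero(m); return np.c_[x,y].astype(float)
def eye(c,box,P0):
    p=pts(mask(c,*box,'grey')); a=proj(c,P0);b=proj(c,P0+[0,0,20]);u=(b-a)/np.linalg.norm(b-a);n=np.array([-u[1],u[0]])
    s=(p-a)@n; h=(p-a)@u
    return p,u,n,a,s,h
E
python3 - <<'E'
from m import *
for nm,bs,bt in(("loose",(350,258,32,42),(374,218,24,30)),("done",(425,298,38,46),(448,216,30,26))):
    ms=mask(S,*bs,'grey');mt=mask(T,*bt,'grey');ps,pt=pts(ms),pts(mt)
    print(nm,len(ps),len(pt),ps.min(0),ps.max(0),pt.min(0),pt.max(0))
    cnt=max(cv2.findContours(ms,cv2.RETR_CCOMP,cv2.CHAIN_APPROX_NONE)[0],key=len)
    hole=[c for c,hh in zip(*[cv2.findContours(ms,cv2.RETR_CCOMP,cv2.CHAIN_APPROX_NONE)[i] for i in(0,)] ,cv2.findContours(ms,cv2.RETR_CCOMP,cv2.CHAIN_APPROX_NONE)[1][0]) if hh[3]>=0 and len(c)>8]
    for c in hole: e=cv2.fitEllipse(c); print("hole",e); 
    C=plane(S,e[0],64); print("loop by side z64",C)
    for nm2,c,p in(("S",S,ps),("T",T,pt)):
        a=proj(c,C);u=proj(c,C+[0,0,20])-a;u/=np.linalg.norm(u);n=np.array([-u[1],u[0]])
        s=(p-a)@n;h=(p-a)@u
        i,j=s<=s.min()+.8,s>=s.max()-.8
        A,B=plane(c,p[i].mean(0),64),plane(c,p[j].mean(0),64)
        print(nm2,"centre",(A+B)[:2]/2,"diam",np.linalg.norm(A-B),"ring yaw",np.arctan2(*(A-B)[[1,0]]),"top of ring px",p[h>h.max()-1].mean(0))
    print("proj C in top",proj(T,C), "base", proj(T,C-[0,0,40]))
# spoon
for c,bx in((T,(232,165,40,105)),(S,(235,180,75,62))):
    m=mask(c,*bx,'wood');d=cv2.distanceTransform(m,cv2.DIST_L2,5);_,r,_,b=cv2.minMaxLoc(d)
    p=pts(m);t=p[np.argmax(np.hypot(*(p-b).T))];print("bowl",b,r,"tip",t,len(p))
# board corners top
for c,bx in((T,(350,205,140,60)),):
    m=mask(c,*bx,'wood');print("board",cv2.boxPoints(cv2.minAreaRect(pts(m).astype(np.float32))))
E
```

```text
loose 297 152 [356. 266.] [376. 296.] [378. 223.] [390. 244.]
hole ((366.21478271484375, 274.9367370605469), (9.000067710876465, 17.855710983276367), 46.2974853515625)
loop by side z64 [ 536.40608454 -140.80611458   64.        ]
S centre [ 536.81222031 -140.25750556] diam 38.807889285144235 ring yaw 2.7826164241753975 top of ring px [370.6 266.2]
T centre [ 525.10963982 -134.4478671 ] diam 18.640365972980657 ring yaw 0.8813884026105931 top of ring px [389.  223.5]
proj C in top [385.89478098 231.90233267] base [383.23545234 235.97206061]
done 357 189 [432. 306.] [455. 338.] [453. 222.] [475. 236.]
hole ((443.473876953125, 316.55767822265625), (11.509679794311523, 19.868743896484375), 128.48228454589844)
loop by side z64 [ 553.7553367  -290.31131836   64.        ]
S centre [ 554.21871929 -289.71889368] diam 39.38029878930994 ring yaw 1.7632230018519133 top of ring px [442.55555556 306.66666667]
T centre [ 550.37453398 -287.66395323] diam 32.07954685206794 ring yaw 1.4970282478052352 top of ring px [474.2 223.8]
proj C in top [464.35195346 224.9131744 ] base [458.64988468 229.24049453]
bowl (254, 258) 8.593799591064453 tip [241. 170.] 942
bowl (253, 228) 10.1968994140625 tip [304. 186.] 1321
board [[355.4017  223.41806]
 [481.27054 211.97543]
 [484.31973 245.51642]
 [358.4509  256.95905]]
```

```bash
python3 - <<'E'
from m import *
for n,t,s in(("bowl",(254.5,253),(253,228)),("tip",(242,170.5),(303.5,186.5)),("cup",(316,289),(270,283))):
    print(n,tri(T,t,S,s))
b=plane(T,(254.5,253),43);t=plane(T,(242,171),42);b2=plane(S,(253,228),44);t2=plane(S,(303,187.5),42)
print(b,t,b2,t2,[np.arctan2(*(q-p)[[1,0]]) for p,q in((b,t),(b2,t2))],np.linalg.norm(t-b))
# rest outline in top view: white
H,s,v=cv2.split(cv2.cvtColor(T["pixels"],cv2.COLOR_BGR2HSV));m=((s<80)&(v>90)).astype(np.uint8);m[:180]=0;m[280:]=0;m[:,:225]=0;m[:,285:]=0
print("rest",cv2.minAreaRect(pts(m).astype(np.float32)))
# handle direction from mid-handle mask
p=pts(mask(T,235,168,25,60,'wood'));l=cv2.fitLine(p.astype(np.float32),cv2.DIST_L2,0,.01,.01).ravel();a=plane(T,l[2:]-l[:2]*30*np.sign(l[1]),40);c=plane(T,l[2:]+l[:2]*30*np.sign(l[1]),40)
print("handle line",a,c,np.arctan2(*(a-c)[[1,0]]))
print("screwdr",plane(T,(437,352),10),plane(T,(522,305),15),"jar",plane(T,(142,306),40))
E
```

```text
bowl (array([493.7281888 , 108.53749713,  42.89926918]), np.float64(1.6306742068336801))
tip (array([660.94752105, 141.47129179,  37.9388868 ]), np.float64(3.561433103689899))
cup (array([428.78258393, -11.08965851,  25.9979587 ]), np.float64(1.0254388229172466))
[493.04999998 109.00207341  43.        ] [657.10251358 141.79648061  42.        ] [493.59760793 107.07908602  44.        ] [655.51803462 134.99862807  42.        ] [np.float64(0.19730121957354185), np.float64(0.17074856869347182)] 167.30122641892063
rest ((251.5305938720703, 229.229248046875), (91.25904083251953, 36.014610290527344), 82.40535736083984)
handle line [659.83934018 143.25734849  40.        ] [539.95889123 119.33417378  40.        ] 0.19697110199463075
screwdr [ 314.55092181 -246.18600791   10.        ] [ 408.02098508 -412.33135261   15.        ] jar [387.03806906 316.60882765  40.        ]
```

```bash
cat > w.py <<'E'
import sys,numpy as np
from scipy.spatial.transform import Rotation as R
from workcell import telemetry
s=telemetry.read_state();M=R.from_quat(s["orientation"]).as_matrix()
yaw=np.arctan2(M[1,0],M[0,0])
print("t%.2f"%s["t"],"pos",s["position"].round(1),"yaw %.3f tiltz"%yaw,M[:,2].round(3),"F",s["ft_force"].round(1),"M",s["moment"].round(2),"w %.1f gf %.1f"%(s["grip_width"],s["gripper_force"]),"q6 %.2f"%s["qpos"][5])
if len(sys.argv)>3:
    P=np.array(list(map(float,sys.argv[1:4])));print("to go, tool units",(M.T@(P-s["position"])/100).round(3))
if len(sys.argv)>4:
    T=R.from_euler("z",float(sys.argv[4])).as_matrix()@np.diag([1,-1,-1.]);print("rot units",(R.from_matrix(M.T@T).as_rotvec()/(np.pi/4)).round(3))
E
python3 -m jog '[{"linear":[-0.326,-0.199,0.09],"rotation":[0,0,0]},{"linear":[-0.326,-0.199,0.09],"rotation":[0,0,0]},{"linear":[-0.326,-0.199,0.09],"rotation":[0,0,0]},{"linear":[-0.326,-0.199,0.09],"rotation":[0,0,0]},{"linear":[-0.326,-0.199,0.09],"rotation":[0,0,0]},{"linear":[-0.326,-0.199,0.09],"rotation":[0,0,0]},{"linear":[-0.326,-0.199,0.09],"rotation":[0,0,0]}]' -0.3 60
python3 -m jog '[{"linear":[-0.326,-0.199,0.09],"rotation":[0,0,0]},{"linear":[-0.326,-0.199,0.09],"rotation":[0,0,0]},{"linear":[-0.326,-0.199,0.09],"rotation":[0,0,0]},{"linear":[-0.326,-0.199,0.09],"rotation":[0,0,0]},{"linear":[-0.326,-0.199,0.09],"rotation":[0,0,0]},{"linear":[-0.326,-0.199,0.09],"rotation":[0,0,0]},{"linear":[-0.326,-0.199,0.09],"rotation":[0,0,0]}]'
python3 -m jog '[{"linear":[0,0,0],"rotation":[0,0,0.155]},{"linear":[0,0,0],"rotation":[0,0,0.155]},{"linear":[0,0,0],"rotation":[0,0,0.155]},{"linear":[0,0,0],"rotation":[0,0,0.155]},{"linear":[0,0,0],"rotation":[0,0,0.155]},{"linear":[0,0,0],"rotation":[0,0,0.155]},{"linear":[0,0,0],"rotation":[0,0,0.155]},{"linear":[0,0,0],"rotation":[0,0,0.155]},{"linear":[0,0,0],"rotation":[0,0,0.155]},{"linear":[0,0,0],"rotation":[0,0,0.155]}]'
python3 -m jog '[{"linear":[0,0,0],"rotation":[0,0,0.155]},{"linear":[0,0,0],"rotation":[0,0,0.155]},{"linear":[0,0,0],"rotation":[0,0,0.155]},{"linear":[0,0,0],"rotation":[0,0,0.155]},{"linear":[0,0,0],"rotation":[0,0,0.155]},{"linear":[0,0,0],"rotation":[0,0,0.155]},{"linear":[0,0,0],"rotation":[0,0,0.155]},{"linear":[0,0,0],"rotation":[0,0,0.155]},{"linear":[0,0,0],"rotation":[0,0,0.155]},{"linear":[0,0,0],"rotation":[0,0,0.155]}]'
python3 -m jog '[{"linear":[0,0,0],"rotation":[0,0,0.155]},{"linear":[0,0,0],"rotation":[0,0,0]}]'
python3 w.py 545 118.5 35 0.19
```

```text
t: 0.68
position: [389.6, 334.2, 181.7]
orientation: [0.198, 0.98, -0.0, -0.0]
ft_force: [0.7, -0.8, 0.5]
grip_width: 55.8
gripper_force: 0.0
t: 1.27
position: [545.9, 117.1, 118.6]
orientation: [0.198, 0.98, -0.0, -0.0]
ft_force: [0.9, 0.7, 0.2]
grip_width: 55.7
gripper_force: 0.0
t: 2.1
position: [545.0, 118.9, 118.9]
orientation: [0.725, 0.689, -0.0, -0.0]
ft_force: [-0.2, 0.5, -0.4]
grip_width: 55.3
gripper_force: 0.0
t: 2.93
position: [545.0, 118.9, 118.9]
orientation: [0.989, 0.15, -0.0, 0.0]
ft_force: [-0.6, 0.2, -0.7]
grip_width: 55.8
gripper_force: 0.0
t: 3.1
position: [545.1, 118.9, 119.0]
orientation: [0.996, 0.091, -0.0, 0.0]
ft_force: [-0.1, -0.3, -0.1]
grip_width: 55.3
gripper_force: 0.0
t3.10 pos [545.1 118.9 119. ] yaw 0.182 tiltz [-0.001 -0.    -1.   ] F [-0.1 -0.3 -0.1] M [-0.02 -0.04 -0.06] w 55.3 gf 0.0 q6 1.48
to go, tool units [-0.     0.003  0.84 ]
rot units [ 0.     0.001 -0.01 ]
```

```bash

python3 -m jog '[{"linear":[0,0,0.2],"rotation":[0,0,0]},{"linear":[0,0,0.2],"rotation":[0,0,0]},{"linear":[0,0,0.2],"rotation":[0,0,0]},{"linear":[0,0,0.15],"rotation":[0,0,0]},{"linear":[0,0,0.09],"rotation":[0,0,0]},{"linear":[0,0,0],"rotation":[0,0,0]}]'
python3 -m jog '[{"linear":[0,0,0],"rotation":[0,0,0]},{"linear":[0,0,0],"rotation":[0,0,0]},{"linear":[0,0,0],"rotation":[0,0,0]},{"linear":[0,0,0],"rotation":[0,0,0]},{"linear":[0,0,0],"rotation":[0,0,0]},{"linear":[0,0,0],"rotation":[0,0,0]}]' 1 70
python3 w.py
```

```text
t: 3.6
position: [543.8, 118.7, 33.3]
orientation: [0.996, 0.094, -0.002, 0.0]
ft_force: [-0.2, -0.2, -0.8]
grip_width: 55.8
gripper_force: 0.0
t: 4.1
position: [546.2, 119.0, 36.3]
orientation: [0.996, 0.093, 0.001, 0.0]
ft_force: [-1.1, 1.1, 6.3]
grip_width: 10.8
gripper_force: 68.3
t4.10 pos [546.2 119.   36.3] yaw 0.187 tiltz [ 0.002  0.    -1.   ] F [-1.1  1.1  6.3] M [-0.04  0.02  0.03] w 10.8 gf 68.3 q6 1.48
```

```bash

python3 -m jog '[{"linear":[0,0,-0.1],"rotation":[0,0,0]},{"linear":[0,0,-0.15],"rotation":[0,0,0]},{"linear":[0,0,-0.2],"rotation":[0,0,0]},{"linear":[0,0,-0.2],"rotation":[0,0,0]},{"linear":[0,0,0],"rotation":[0,0,0]},{"linear":[0,0,0],"rotation":[0,0,0]}]'
python3 - <<'E'
from workcell import read_camera
import cv2,numpy as np
a=[]
for n in("top","side"):
    c=read_camera(n);np.savez(n+"1.npz",**c);a.append(c["pixels"])
x=cv2.resize(a[0][130:290,200:330],None,fx=3,fy=3);y=cv2.resize(a[1][130:290,200:330],None,fx=3,fy=3)
cv2.imwrite("pics/lift.png",np.hstack([x,y]))
E
python3 w.py
```

```text
t: 4.6
position: [546.3, 119.0, 101.8]
orientation: [0.996, 0.093, 0.002, 0.0]
ft_force: [-0.6, 0.1, -0.1]
grip_width: 10.6
gripper_force: 68.3
t4.70 pos [544.8 118.8 100. ] yaw 0.186 tiltz [-0.001 -0.    -1.   ] F [-0.7  0.5 -1.2] M [-0.01  0.01  0.01] w 10.9 gf 68.3 q6 1.48
```

View pics/lift.png

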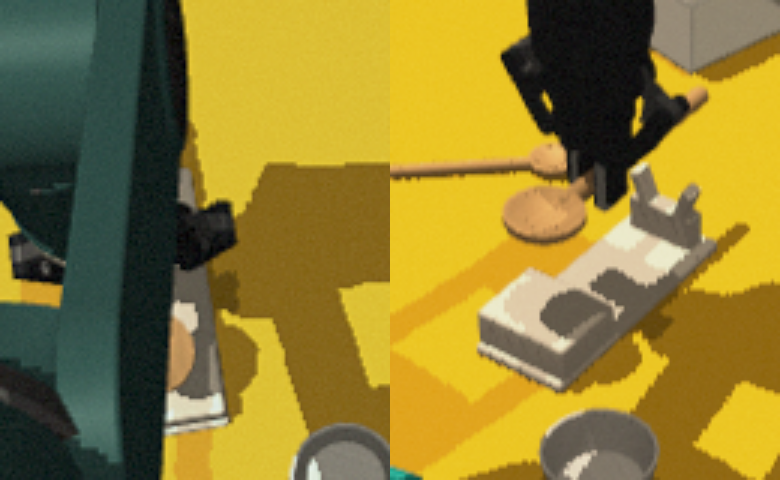

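The spoon came off level. In the side view its tip is at about (303,162) and its bowl at (251,201). I carry it to the loose eye next.

```bash
python3 - <<'E'
from h import *
S=dict(np.load("side1.npz"))
t=plane(S,(302,163),105);b=plane(S,(251,201),107);print("tip",t,"bowl",b,"yaw",np.arctan2(*(t-b)[[1,0]]),np.linalg.norm(t-b))
E
python3 -m jog '[{"linear":[-0.169,0.342,-0.01],"rotation":[0,0,0]},{"linear":[-0.169,0.342,-0.01],"rotation":[0,0,0]},{"linear":[-0.169,0.342,-0.01],"rotation":[0,0,0]},{"linear":[-0.169,0.342,-0.01],"rotation":[0,0,0]},{"linear":[-0.169,0.342,-0.01],"rotation":[0,0,0]},{"linear":[-0.169,0.342,-0.01],"rotation":[0,0,0]},{"linear":[-0.169,0.342,-0.01],"rotation":[0,0,0]},{"linear":[-0.169,0.342,-0.01],"rotation":[0,0,0]},{"linear":[-0.169,0.342,-0.01],"rotation":[0,0,0]},{"linear":[-0.169,0.342,-0.01],"rotation":[0,0,0]}]'
python3 -m jog '[{"linear":[0,0,0],"rotation":[0,0,-0.141]},{"linear":[0,0,0],"rotation":[0,0,-0.141]},{"linear":[0,0,0],"rotation":[0,0,-0.141]},{"linear":[0,0,0],"rotation":[0,0,-0.141]},{"linear":[0,0,0],"rotation":[0,0,-0.141]},{"linear":[0,0,0],"rotation":[0,0,-0.141]},{"linear":[0,0,0],"rotation":[0,0,0]}]'
python3 w.py 442 -248 60 0.85
```

```text
tip [652.04841846 134.99176386 105.        ] bowl [495.02417865 109.95012562 107.        ] yaw 0.15814455201163005 159.02105374034804
t: 5.53
position: [441.0, -249.5, 109.3]
orientation: [0.996, 0.093, -0.001, -0.001]
ft_force: [0.6, 0.0, -0.7]
grip_width: 11.2
gripper_force: 68.4
t: 6.12
position: [441.8, -247.9, 109.2]
orientation: [0.91, 0.414, -0.001, -0.001]
ft_force: [-0.7, -0.1, -0.6]
grip_width: 10.8
gripper_force: 68.4
t6.12 pos [ 441.8 -247.9  109.2] yaw 0.854 tiltz [-0.002  0.001 -1.   ] F [-0.7 -0.1 -0.6] M [ 0.06 -0.08 -0.02] w 10.8 gf 68.4 q6 0.07
to go, tool units [0.001 0.004 0.492]
rot units [-0.003  0.     0.006]
```

```bash

python3 -m jog '[{"linear":[0,0,0.15],"rotation":[0,0,0]},{"linear":[0,0,0.2],"rotation":[0,0,0]},{"linear":[0,0,0.14],"rotation":[0,0,0]},{"linear":[0,0,0],"rotation":[0,0,0]},{"linear":[0,0,0],"rotation":[0,0,0]}]'
python3 - <<'E'
from workcell import read_camera
import cv2,numpy as np
a=[]
for n in("top","side"):
    c=read_camera(n);np.savez(n+"2.npz",**c);a.append(c["pixels"])
x=cv2.resize(a[0][180:330,350:500],None,fx=2.6,fy=2.6);y=cv2.resize(a[1][240:390,330:480],None,fx=2.6,fy=2.6,interpolation=cv2.INTER_CUBIC)
cv2.imwrite("pics/pre.png",np.hstack([x,y]))
E
python3 w.py
```

```text
t: 6.53
position: [441.6, -247.7, 60.3]
orientation: [0.911, 0.412, -0.001, -0.001]
ft_force: [0.3, 0.5, -0.3]
grip_width: 11.2
gripper_force: 68.4
t6.63 pos [ 442.8 -248.6   61.6] yaw 0.849 tiltz [ 0. -0. -1.] F [ 0.   0.7 -0.6] M [ 0.01  0.01 -0.02] w 10.6 gf 68.4 q6 0.07
```

View pics/pre.png

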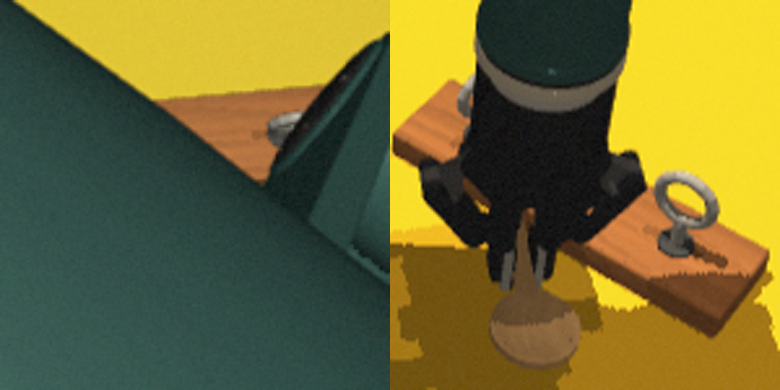

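The picture shows the arm hiding the loose eye in both views, with the spoon's bowl at about side (535,330). Before inserting I check the handle's pitch from the lift picture.

```bash
python3 - <<'E'
from m import *
S1=dict(np.load("side1.npz"))
m=mask(S1,290,155,22,25,'wood');p=pts(m);print(len(p),p.min(0),p.max(0))
l=cv2.fitLine(p.astype(np.float32),cv2.DIST_L2,0,.01,.01).ravel();u=l[:2]*np.sign(l[0]);s=(p-l[2:])@u
tip=l[2:]+u*s.max();print("tip1",tip)
p=pts(mask(S,275,180,35,40,'wood'));l=cv2.fitLine(p.astype(np.float32),cv2.DIST_L2,0,.01,.01).ravel();u0=l[:2]*np.sign(l[0]);s=(p-l[2:])@u0
tip0=l[2:]+u0*s.max();print("tip0",tip0,"dirs",u,u0)
for z in(38,40,42):print(z,plane(S,tip0,z))
for z in(95,100,105):print(z,plane(S1,tip,z))
E
```

```text
36 [298. 159.] [305. 168.]
tip1 [303.90762378 159.6892285 ]
tip0 [300.50723952 183.64978237] dirs [ 0.6047689 -0.7964011] [ 0.47627568 -0.879296  ]
38 [665.06128521 152.14358126  38.        ]
40 [663.14583847 150.19954768  40.        ]
42 [661.23039173 148.25551409  42.        ]
95 [673.56988319 151.21866047  95.        ]
100 [668.34200543 145.97931512 100.        ]
105 [663.11412766 140.73996977 105.        ]
```

```bash

python3 -m jog '[{"linear":[0.08,0,0.005],"rotation":[0,0,0]},{"linear":[0.08,0,0],"rotation":[0,0,0]},{"linear":[0.08,0,0],"rotation":[0,0,0]},{"linear":[0.08,0,0],"rotation":[0,0,0]},{"linear":[0,0,0],"rotation":[0,0,0]}]'; python3 w.py 487 -197 59 0.85
python3 -m jog '[{"linear":[0.06,0,0],"rotation":[0,0,0]},{"linear":[0.06,0,0],"rotation":[0,0,0]},{"linear":[0,0,0],"rotation":[0,0,0]}]'; python3 w.py 487 -197 59 0.85
```

```text
t: 7.05
position: [465.1, -223.2, 61.2]
orientation: [0.911, 0.413, 0.0, 0.0]
ft_force: [0.3, 0.2, -0.4]
grip_width: 10.7
gripper_force: 68.4
t7.05 pos [ 465.1 -223.2   61.2] yaw 0.852 tiltz [ 0.001 -0.    -1.   ] F [ 0.3  0.2 -0.4] M [ 0.06 -0.01 -0.  ] w 10.7 gf 68.4 q6 0.14
to go, tool units [ 0.341 -0.008  0.022]
rot units [ 0.001 -0.001  0.003]
t: 7.3
position: [472.4, -214.7, 60.9]
orientation: [0.911, 0.413, 0.0, 0.0]
ft_force: [-0.3, 0.0, -0.1]
grip_width: 10.6
gripper_force: 68.4
t7.30 pos [ 472.4 -214.7   60.9] yaw 0.851 tiltz [ 0. -0. -1.] F [-0.3  0.  -0.1] M [ 0.04 -0.01 -0.03] w 10.6 gf 68.4 q6 0.16
to go, tool units [ 0.229 -0.007  0.019]
rot units [ 0.    -0.     0.002]
```

```bash

python3 -m jog '[{"linear":[0.06,0,0.005],"rotation":[0,0,0]},{"linear":[0.06,0,0.005],"rotation":[0,0,0]},{"linear":[0.06,0,0],"rotation":[0,0,0]},{"linear":[0.05,0,0],"rotation":[0,0,0]},{"linear":[0,0,0],"rotation":[0,0,0]},{"linear":[0,0,0],"rotation":[0,0,0]}]'; python3 w.py 487 -197 59 0.85
python3 - <<'E'
from workcell import read_camera
import cv2,numpy as np
c=read_camera("side");cv2.imwrite("pics/ins.png",cv2.resize(c["pixels"][220:380,300:480],None,fx=4,fy=3.7))
E
```

```text
t: 7.8
position: [487.1, -197.8, 59.8]
orientation: [0.911, 0.413, -0.0, 0.0]
ft_force: [-0.2, -0.6, -1.0]
grip_width: 10.6
gripper_force: 68.4
t7.80 pos [ 487.1 -197.8   59.8] yaw 0.852 tiltz [-0. -0. -1.] F [-0.2 -0.6 -1. ] M [-0.02 -0.03  0.02] w 10.6 gf 68.4 q6 0.20
to go, tool units [ 0.006 -0.006  0.008]
rot units [0.    0.    0.002]
```

View pics/ins.png

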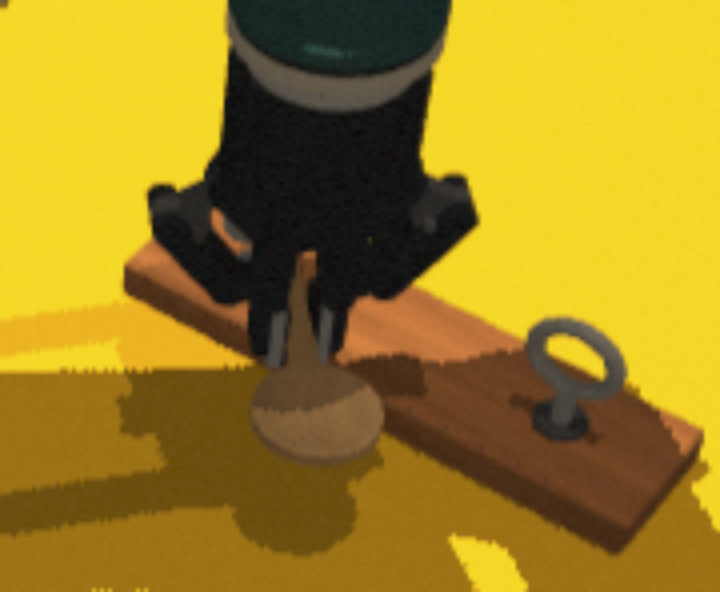

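```bash

python3 -m jog '[{"linear":[0.001,-0.045,0],"rotation":[0,0,0.0764]},{"linear":[0.001,-0.045,0],"rotation":[0,0,0.0764]},{"linear":[0.001,-0.045,0],"rotation":[0,0,0.0764]},{"linear":[0.001,-0.045,0],"rotation":[0,0,0.0764]},{"linear":[0.001,-0.045,0],"rotation":[0,0,0.0764]},{"linear":[0.001,-0.045,0],"rotation":[0,0,0.0764]},{"linear":[0.001,-0.045,0],"rotation":[0,0,0.0764]},{"linear":[0.001,-0.045,0],"rotation":[0,0,0.0764]},{"linear":[0.001,-0.045,0],"rotation":[0,0,0.0764]}]'; python3 w.py
python3 -m jog '[{"linear":[0.001,-0.045,0],"rotation":[0,0,0.0764]},{"linear":[0.001,-0.045,0],"rotation":[0,0,0.0764]},{"linear":[0.001,-0.045,0],"rotation":[0,0,0.0764]},{"linear":[0.001,-0.045,0],"rotation":[0,0,0.0764]}]'; python3 w.py
```

```text
t: 8.6
position: [463.9, -164.1, 59.7]
orientation: [0.988, 0.153, -0.0, -0.0]
ft_force: [0.6, 0.9, -1.0]
grip_width: 11.1
gripper_force: 69.1
t8.60 pos [ 463.9 -164.1   59.7] yaw 0.308 tiltz [-0.001  0.001 -1.   ] F [ 0.6  0.9 -1. ] M [ 0.24 -0.01  0.49] w 11.1 gf 69.1 q6 0.78
t: 8.93
position: [460.2, -146.7, 59.7]
orientation: [0.999, 0.034, -0.001, -0.0]
ft_force: [-0.4, 2.3, 0.5]
grip_width: 10.6
gripper_force: 69.1
t8.93 pos [ 460.2 -146.7   59.7] yaw 0.068 tiltz [-0.001  0.001 -1.   ] F [-0.4  2.3  0.5] M [0.31 0.02 0.34] w 10.6 gf 69.1 q6 1.05
```

```bash

python3 -m jog '[{"linear":[0.001,-0.045,0],"rotation":[0,0,0.0764]},{"linear":[0.001,-0.045,0],"rotation":[0,0,0.0764]},{"linear":[0.001,-0.045,0],"rotation":[0,0,0.0764]},{"linear":[0.001,-0.045,0],"rotation":[0,0,0.0764]},{"linear":[0.001,-0.045,0],"rotation":[0,0,0.0764]}]'; python3 w.py
python3 -m jog '[{"linear":[0.001,-0.045,0],"rotation":[0,0,0.0764]},{"linear":[0.001,-0.045,0],"rotation":[0,0,0.0764]},{"linear":[0.001,-0.045,0],"rotation":[0,0,0.0764]},{"linear":[0.001,-0.045,0],"rotation":[0,0,0.0764]}]'; python3 w.py
```

```text
t: 9.35
position: [461.7, -124.4, 59.7]
orientation: [0.993, -0.116, -0.001, -0.0]
ft_force: [-0.2, 1.8, -0.2]
grip_width: 10.7
gripper_force: 69.1
t9.35 pos [ 461.7 -124.4   59.7] yaw -0.232 tiltz [-0.002  0.    -1.   ] F [-0.2  1.8 -0.2] M [0.26 0.11 0.33] w 10.7 gf 69.1 q6 1.40
t: 9.68
position: [467.6, -107.4, 59.6]
orientation: [0.972, -0.234, -0.001, -0.0]
ft_force: [-0.5, 1.2, 0.1]
grip_width: 10.9
gripper_force: 69.0
t9.68 pos [ 467.6 -107.4   59.6] yaw -0.472 tiltz [-0.002  0.001 -1.   ] F [-0.5  1.2  0.1] M [0.25 0.08 0.29] w 10.9 gf 69.0 q6 1.67
```

Steady drag, no stop yet. Continuing in smaller bites.

```bash

python3 -m jog '[{"linear":[0.001,-0.045,0],"rotation":[0,0,0.0764]},{"linear":[0.001,-0.045,0],"rotation":[0,0,0.0764]},{"linear":[0.001,-0.045,0],"rotation":[0,0,0.0764]}]'; python3 w.py
python3 -m jog '[{"linear":[0.001,-0.03,0],"rotation":[0,0,0.051]},{"linear":[0.001,-0.03,0],"rotation":[0,0,0.051]}]'; python3 w.py
```

```text
t: 9.93
position: [474.7, -95.9, 59.6]
orientation: [0.947, -0.32, -0.001, -0.0]
ft_force: [-0.8, 1.9, -0.2]
grip_width: 10.8
gripper_force: 69.0
t9.93 pos [474.7 -95.9  59.6] yaw -0.652 tiltz [-0.002  0.001 -1.   ] F [-0.8  1.9 -0.2] M [0.22 0.16 0.25] w 10.8 gf 69.0 q6 1.88
t: 10.1
position: [478.5, -91.2, 59.6]
orientation: [0.934, -0.357, -0.001, -0.0]
ft_force: [-1.4, 3.6, -0.2]
grip_width: 10.8
gripper_force: 68.9
t10.10 pos [478.5 -91.2  59.6] yaw -0.731 tiltz [-0.002  0.001 -1.   ] F [-1.4  3.6 -0.2] M [0.43 0.12 0.28] w 10.8 gf 68.9 q6 1.97
```

```bash

python3 -m jog '[{"linear":[0.001,-0.03,0],"rotation":[0,0,0.051]},{"linear":[0.001,-0.03,0],"rotation":[0,0,0.051]}]'; python3 w.py
python3 -m jog '[{"linear":[0.001,-0.03,0],"rotation":[0,0,0.051]},{"linear":[0,0,0],"rotation":[0,0,0]}]'; python3 w.py
```

```text
t: 10.27
position: [482.6, -86.9, 59.6]
orientation: [0.919, -0.395, -0.001, -0.0]
ft_force: [-1.4, 3.5, 1.1]
grip_width: 10.8
gripper_force: 68.9
t10.27 pos [482.6 -86.9  59.6] yaw -0.811 tiltz [-0.002  0.001 -1.   ] F [-1.4  3.5  1.1] M [0.53 0.1  0.34] w 10.8 gf 68.9 q6 2.06
t: 10.43
position: [485.0, -84.8, 59.5]
orientation: [0.911, -0.413, -0.001, -0.0]
ft_force: [-1.6, 3.6, 0.9]
grip_width: 10.9
gripper_force: 68.9
t10.43 pos [485.  -84.8  59.5] yaw -0.851 tiltz [-0.002  0.001 -1.   ] F [-1.6  3.6  0.9] M [0.53 0.33 0.24] w 10.9 gf 68.9 q6 2.11
```

```bash

python3 -m jog '[{"linear":[0.001,-0.03,0],"rotation":[0,0,0.051]},{"linear":[0.001,-0.03,0],"rotation":[0,0,0.051]}]'; python3 w.py
python3 -m jog '[{"linear":[0.001,-0.03,0],"rotation":[0,0,0.051]},{"linear":[0.001,-0.03,0],"rotation":[0,0,0.051]}]'; python3 w.py
python3 - <<'E'
from workcell import read_camera
import cv2,numpy as np
a=[]
for n in("top","side"):
    c=read_camera(n);np.savez(n+"3.npz",**c);a.append(c["pixels"])
x=cv2.resize(a[0][180:330,340:490],None,fx=2.6,fy=2.6);y=cv2.resize(a[1][220:370,320:470],None,fx=2.6,fy=2.6,interpolation=cv2.INTER_CUBIC)
cv2.imwrite("pics/turn.png",np.hstack([x,y]))
E
```

```text
t: 10.6
position: [487.7, -82.2, 59.3]
orientation: [0.894, -0.447, -0.002, 0.002]
ft_force: [-10.3, -7.5, 1.0]
grip_width: 10.7
gripper_force: 72.0
t10.60 pos [487.7 -82.2  59.3] yaw -0.927 tiltz [-0.006 -0.001 -1.   ] F [-10.3  -7.5   1. ] M [-1.23  1.49  0.94] w 10.7 gf 72.0 q6 2.20
t: 10.77
position: [489.6, -80.5, 58.8]
orientation: [0.877, -0.481, -0.004, 0.005]
ft_force: [-19.3, -20.6, 3.1]
grip_width: 10.8
gripper_force: 82.4
t10.77 pos [489.6 -80.5  58.8] yaw -1.003 tiltz [-0.012 -0.004 -1.   ] F [-19.3 -20.6   3.1] M [-3.24  2.81  1.67] w 10.8 gf 82.4 q6 2.28
```

View pics/turn.png

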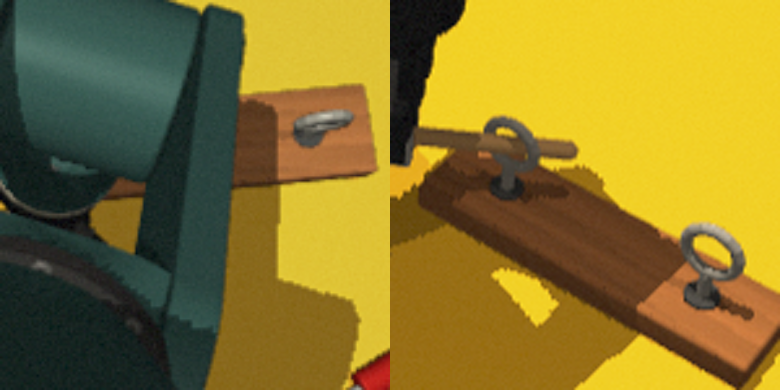

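The handle runs through the ring (side crop 510,145), whose plane now matches the done eye's. The force rose to 28 N and the moment with it, so the stop is felt. I swing back to centre the handle, then draw it out.

```bash

python3 -m jog '[{"linear":[0.001,0.045,0],"rotation":[0,0,-0.0764]},{"linear":[0.001,0.045,0],"rotation":[0,0,-0.0764]},{"linear":[0.001,0.045,0],"rotation":[0,0,-0.0764]},{"linear":[0.001,0.045,0],"rotation":[0,0,-0.0764]},{"linear":[0.001,0.045,0],"rotation":[0,0,-0.0764]},{"linear":[0.001,0.045,0],"rotation":[0,0,-0.0764]},{"linear":[0.001,0.045,0],"rotation":[0,0,-0.0764]},{"linear":[0.001,0.045,0],"rotation":[0,0,-0.0764]},{"linear":[0,0,0],"rotation":[0,0,0]}]'; python3 w.py 493.5 -78 59 
python3 -m jog '[{"linear":[0.001,0.045,0],"rotation":[0,0,-0.0764]},{"linear":[0.001,0.045,0],"rotation":[0,0,-0.0764]},{"linear":[0.001,0.045,0],"rotation":[0,0,-0.0764]},{"linear":[0.001,0.045,0],"rotation":[0,0,-0.0764]},{"linear":[0.001,0.045,0],"rotation":[0,0,-0.0764]},{"linear":[0,0,0],"rotation":[0,0,0]}]'; python3 w.py 463 -125.6 59 -0.2
python3 - <<'E'
from workcell import read_camera
import cv2,numpy as np
a=[]
for n in("top","side"):
    c=read_camera(n);np.savez(n+"4.npz",**c);a.append(c["pixels"])
x=cv2.resize(a[0][180:330,340:490],None,fx=2.6,fy=2.6);y=cv2.resize(a[1][220:370,310:460],None,fx=2.6,fy=2.6,interpolation=cv2.INTER_CUBIC)
cv2.imwrite("pics/back.png",np.hstack([x,y]))
E
```

```text
t: 11.62
position: [470.6, -104.9, 59.9]
orientation: [0.965, -0.261, 0.0, 0.0]
ft_force: [-0.2, 0.2, -0.5]
grip_width: 10.9
gripper_force: 68.7
t11.62 pos [ 470.6 -104.9   59.9] yaw -0.527 tiltz [ 0.    -0.001 -1.   ] F [-0.2  0.2 -0.5] M [-0.02 -0.01 -0.06] w 10.9 gf 68.7 q6 1.74
to go, tool units [ 0.063 -0.348  0.009]
t: 12.12
position: [462.5, -125.5, 59.9]
orientation: [0.993, -0.114, 0.0, 0.0]
ft_force: [0.6, 0.5, -1.0]
grip_width: 10.8
gripper_force: 68.8
t12.12 pos [ 462.5 -125.5   59.9] yaw -0.229 tiltz [ 0.001 -0.001 -1.   ] F [ 0.6  0.5 -1. ] M [ 0.01 -0.01 -0.05] w 10.8 gf 68.8 q6 1.39
to go, tool units [ 0.005 -0.     0.009]
rot units [ 0.001 -0.001 -0.037]
```

View pics/back.png

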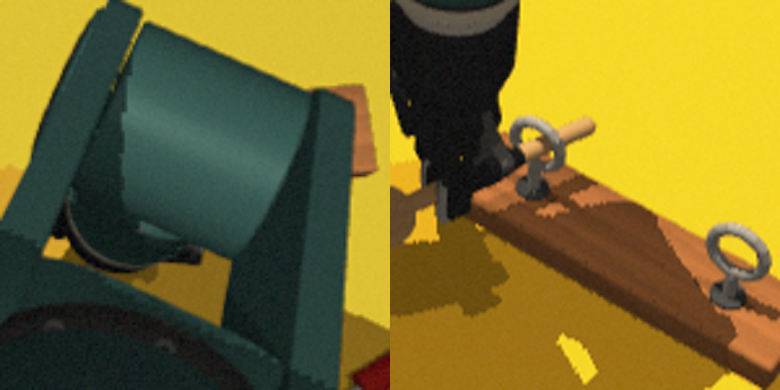

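The handle sits free in the middle of the ring with no force. I draw it out and lift.

```bash

python3 -m jog '[{"linear":[-0.08,0,0],"rotation":[0,0,0]},{"linear":[-0.08,0,0],"rotation":[0,0,0]},{"linear":[-0.08,0,0],"rotation":[0,0,0]},{"linear":[-0.08,0,0],"rotation":[0,0,0]},{"linear":[0,0,0],"rotation":[0,0,0]}]'; python3 w.py
python3 -m jog '[{"linear":[-0.08,0,0],"rotation":[0,0,0]},{"linear":[-0.08,0,0],"rotation":[0,0,0]},{"linear":[-0.08,0,0],"rotation":[0,0,0]},{"linear":[-0.07,0,0],"rotation":[0,0,0]},{"linear":[0,0,0],"rotation":[0,0,0]},{"linear":[0,0,0],"rotation":[0,0,0]}]'; python3 w.py
```

```text
t: 12.63
position: [428.0, -116.2, 59.6]
orientation: [0.993, -0.115, -0.002, -0.0]
ft_force: [-0.2, 0.0, -0.7]
grip_width: 10.5
gripper_force: 68.8
t12.63 pos [ 428.  -116.2   59.6] yaw -0.230 tiltz [-0.003  0.001 -1.   ] F [-0.2  0.  -0.7] M [ 0.   -0.02  0.01] w 10.5 gf 68.8 q6 1.38
t: 13.13
position: [400.5, -110.2, 59.8]
orientation: [0.993, -0.115, -0.0, 0.0]
ft_force: [1.0, 0.4, -0.7]
grip_width: 10.6
gripper_force: 68.8
t13.13 pos [ 400.5 -110.2   59.8] yaw -0.230 tiltz [-0.  0. -1.] F [ 1.   0.4 -0.7] M [-0.02 -0.02 -0.  ] w 10.6 gf 68.8 q6 1.37
```

```bash

python3 -m jog '[{"linear":[0,0,-0.15],"rotation":[0,0,0]},{"linear":[0,0,-0.2],"rotation":[0,0,0]},{"linear":[0,0,-0.1],"rotation":[0,0,0]},{"linear":[0,0,0],"rotation":[0,0,-0.1325]},{"linear":[0,0,0],"rotation":[0,0,-0.1325]},{"linear":[0,0,0],"rotation":[0,0,-0.1325]},{"linear":[0,0,0],"rotation":[0,0,-0.1325]},{"linear":[0,0,0],"rotation":[0,0,0]}]'
python3 -m jog '[{"linear":[0.23,-0.248,0],"rotation":[0,0,0]},{"linear":[0.23,-0.248,0],"rotation":[0,0,0]},{"linear":[0.23,-0.248,0],"rotation":[0,0,0]},{"linear":[0.23,-0.248,0],"rotation":[0,0,0]},{"linear":[0.23,-0.248,0],"rotation":[0,0,0]},{"linear":[0.23,-0.248,0],"rotation":[0,0,0]},{"linear":[0.23,-0.248,0],"rotation":[0,0,0]},{"linear":[0.23,-0.248,0],"rotation":[0,0,0]},{"linear":[0,0,0],"rotation":[0,0,0]},{"linear":[0,0,0],"rotation":[0,0,0]}]'
python3 w.py 545 118.8 36 0.186
python3 - <<'E'
from workcell import read_camera
from m import *
for n in("top","side"):
    c=read_camera(n);np.savez(n+"5.npz",**c)
    if n=="side": S5=c
    cv2.imwrite(f"pics/{n}5.png",c["pixels"])
p=pts(mask(S5,285,150,25,30,'wood'));print(len(p),p.min(0),p.max(0))
l=cv2.fitLine(p.astype(np.float32),cv2.DIST_L2,0,.01,.01).ravel();u=l[:2]*np.sign(l[0]);tip=l[2:]+u*((p-l[2:])@u).max()
print("tip",tip,u,plane(S5,tip,110))
for nm,bs,C in(("loose",(350,258,34,42),np.array([536.5,-140.5,64])),("done",(425,298,38,46),np.array([553.8,-290.3,64]))):
    p=pts(mask(S5,*bs,'grey'));a=proj(S5,C);u=proj(S5,C+[0,0,20])-a;u/=np.linalg.norm(u);n=np.array([-u[1],u[0]]);s=(p-a)@n
    A,B=plane(S5,p[s<=s.min()+.8].mean(0),64),plane(S5,p[s>=s.max()-.8].mean(0),64);print(nm,len(p),np.linalg.norm(A-B),"ring yaw",np.arctan2(*(A-B)[[1,0]]))
E
```

```text
t: 13.8
position: [401.6, -110.6, 105.0]
orientation: [0.995, 0.095, 0.0, 0.0]
ft_force: [-0.1, 0.0, -0.0]
grip_width: 10.8
gripper_force: 68.8
t: 14.63
position: [546.3, 120.2, 104.7]
orientation: [0.996, 0.093, 0.001, 0.0]
ft_force: [-0.9, -0.5, -0.5]
grip_width: 10.9
gripper_force: 68.8
t14.63 pos [546.3 120.2 104.7] yaw 0.187 tiltz [ 0.001 -0.    -1.   ] F [-0.9 -0.5 -0.5] M [ 0.02 -0.02  0.04] w 10.9 gf 68.8 q6 1.48
to go, tool units [-0.016  0.011  0.687]
rot units [ 0.    -0.001  0.001]
35 [297. 158.] [304. 167.]
tip [303.26803529 158.19080278] [ 0.5799274 -0.8146682] [660.72115643 140.2117966  110.        ]
loose 313 38.767603450598 ring yaw 1.7917197306039498
done 361 39.99820501906393 ring yaw 1.7418704632926256
```

The spoon has not slipped in the grip, and the eye's ring is now at 1.79 rad against 1.74 for the done eye. I lower the spoon onto the rest.

```bash

python3 -m jog '[{"linear":[-0.013,0.01,0.15],"rotation":[0,0,0]},{"linear":[0,0,0.2],"rotation":[0,0,0]},{"linear":[0,0,0.15],"rotation":[0,0,0]},{"linear":[0,0,0.1],"rotation":[0,0,0]},{"linear":[0,0,0.05],"rotation":[0,0,0]},{"linear":[0,0,0.03],"rotation":[0,0,0]},{"linear":[0,0,0],"rotation":[0,0,0]},{"linear":[0,0,0],"rotation":[0,0,0]}]'; python3 w.py 545 118.8 35 0.186
```

```text
t: 15.4
position: [544.3, 117.2, 37.3]
orientation: [0.996, 0.093, 0.0, 0.0]
ft_force: [0.8, 0.6, -0.2]
grip_width: 10.7
gripper_force: 68.7
t15.40 pos [544.3 117.2  37.3] yaw 0.186 tiltz [ 0.001 -0.    -1.   ] F [ 0.8  0.6 -0.2] M [ 0.   -0.02 -0.02] w 10.7 gf 68.7 q6 1.47
to go, tool units [ 0.01  -0.015  0.023]
rot units [ 0.    -0.001 -0.   ]
```

```bash

python3 -m jog '[{"linear":[0,0,0.01],"rotation":[0,0,0]},{"linear":[0,0,0.008],"rotation":[0,0,0]},{"linear":[0,0,0],"rotation":[0,0,0]}]'; python3 w.py
python3 -m jog '[{"linear":[0,0,0],"rotation":[0,0,0]},{"linear":[0,0,0],"rotation":[0,0,0]},{"linear":[0,0,0],"rotation":[0,0,0]},{"linear":[0,0,0],"rotation":[0,0,0]},{"linear":[0,0,0],"rotation":[0,0,0]},{"linear":[0,0,0],"rotation":[0,0,0]}]' -0.3
python3 -m jog '[{"linear":[0,0,-0.1],"rotation":[0,0,0]},{"linear":[0,0,-0.2],"rotation":[0,0,0]},{"linear":[0,0,-0.3],"rotation":[0,0,0]},{"linear":[0,0,-0.3],"rotation":[0,0,0]},{"linear":[0,0,-0.3],"rotation":[0,0,0]}]'
python3 -m jog '[{"linear":[0,-0.35,-0.1],"rotation":[0,0,0]},{"linear":[0,-0.35,-0.1],"rotation":[0,0,0]},{"linear":[0,-0.35,-0.1],"rotation":[0,0,0]},{"linear":[0,-0.35,-0.1],"rotation":[0,0,0]},{"linear":[0,-0.35,-0.1],"rotation":[0,0,0]},{"linear":[0,-0.35,-0.1],"rotation":[0,0,0]},{"linear":[0,-0.35,-0.1],"rotation":[0,0,0]},{"linear":[0,0,0],"rotation":[0,0,0]}]'
python3 - <<'E'
from workcell import read_camera
import cv2,numpy as np
a=[]
for n in("top","side"):
    c=read_camera(n);np.savez(n+"6.npz",**c);a.append(c["pixels"])
cv2.imwrite("pics/end.png",np.hstack([cv2.resize(a[0][130:330,220:490],(400,296)),cv2.resize(a[1][160:370,200:480],(400,296))]))
E
```

```text
t: 15.65
position: [544.7, 117.4, 36.3]
orientation: [0.996, 0.093, 0.001, 0.0]
ft_force: [-1.7, -0.4, 8.7]
grip_width: 10.6
gripper_force: 69.8
t15.65 pos [544.7 117.4  36.3] yaw 0.187 tiltz [ 0.002 -0.    -1.   ] F [-1.7 -0.4  8.7] M [-0.15  0.26  0.02] w 10.6 gf 69.8 q6 1.47
t: 16.15
position: [543.9, 117.5, 34.9]
orientation: [0.996, 0.093, -0.0, 0.0]
ft_force: [0.4, -0.1, -0.4]
grip_width: 55.4
gripper_force: 0.0
t: 16.57
position: [543.5, 117.5, 156.7]
orientation: [0.996, 0.093, -0.0, 0.0]
ft_force: [0.4, -0.5, -0.7]
grip_width: 55.4
gripper_force: 0.0
t: 17.23
position: [498.1, 364.7, 228.1]
orientation: [0.995, 0.095, 0.002, -0.003]
ft_force: [0.9, 0.3, 0.8]
grip_width: 55.8
gripper_force: 0.0
```

View pics/end.png

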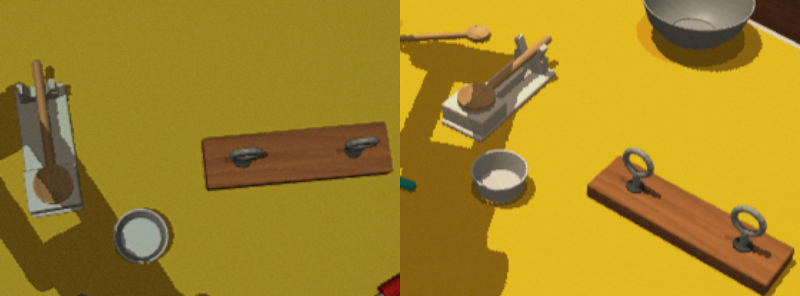

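The spoon lies on its rest with the handle in the fork (top crop 38,62 to 53,185). The loose eye's ring lies along the board like the other one, and the cup is unmoved. I hand it in.

```bash
python3 -c "
from workcell import ctrl
print(ctrl.hand_in())"
```

```text
the job is handed in; nothing more can be done
None
```

I turned the loose eye clockwise with the spoon until it came up firm (28 N felt at the stop), laid the spoon back on its rest, and handed the job in about 17 s into the 54 s allowed; hand-in returned no verdict.

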